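# Shut the marked valve under the sliding cover

### The job

On the sample-prep bench, push the grey cover of the white valve box along its guides, fully aside, so that the well with the two valve handles is uncovered. Then push the marked handle, the one that ends in a round pad, shut: a quarter turn until it meets its stop and lies along the box. Do not lift the cover off its guides, leave the other, plain handle as it is, and do not disturb the labware standing around.

Things in the scene. Friction and masses are not known exactly. Their poses are not given: they have to be found in the camera images.
- valve_box: White housing on a fixed black tray (tray x -130..+170, y -268..+293, z 0..14). Numbers in mm in this body's frame: origin on the table under the housing, z up, y along the housing; the cover opens towards +y. Housing x -85..85, y -245..270, top at z 65, with guides along both long edges (|x| 75..85, up to z 74) and stop lips of that height at the ends.
- well (a point): Centre of the open well's floor, in the housing's -y part: well x -62..62, y -225..10 in the box frame, floor at z 14, rim at z 65. Both valves stand in it, under the cover.
- deck (a point): Centre of the solid flat deck (box y 10..262, z 65) beside the well, over which the cover slides; the stop lip's inner face is at box y 262.
- cover: Loose grey plate 145 (box x) x 250 (box y) x 5 mm, 0.17 to 0.35 kg, lying flat between the guides (3 mm play each side) on the housing's top at z 65. Origin at the centre of its underside, axes as the box's. At the start its centre is at about box y -107..-90 and it hides the well; slid fully aside it meets the end stop at box y +137.
- cover_rib (a point): Middle of the top of the cover's push rib, an upright grey rib 100 (box x) x 12 (box y) x 20 mm high on the plate, 30 mm towards +y from the cover's centre; rib from z 70 to z 90 above the table.
- marked_pivot (a point): Top of the marked valve's pivot axis (vertical), z 56 above the table. Fixed in the well at box x +30 and at box y -160 or -70 (the two valves swap places from run to run).
- marked_end (a point): Top centre of the round end pad (32 mm diameter, z 38..56) of the marked steel handle, 45 mm from the pivot axis; a bar 10 mm wide joins it to a hub of 26 mm diameter. Overall reach from pivot 61 mm.
- marked_handle (a joint): Turn of the marked handle in rad: at 0 (open) it points to the box's -x, at 1.571 (shut, hard stop) to the box's +y; clockwise from above. Starts between 0 and 0.3. Stiff: about 0.12 N m of friction, stays where it is left.
- plain_end (a point): Point on the top of the other handle, 45 mm from its pivot: a plain straight steel bar 10 mm wide, square-ended, reaching 57 mm from its pivot, z 38..56; same kind of valve in the other place (pivots 90 mm apart). Starts 0 to 0.3 rad from the box's -x towards +y. Must stay as it is.
- tube_front: Bystander: short capped sample tube, 25 dia x 37 tall, standing on the black tray in front of the housing (mm). Origin at the centre of its underside. Leave it alone.
- tube_back: Bystander: the same kind of tube, standing on the tray behind the housing (mm). Origin at the centre of its underside. Leave it alone.
- cartridge: Bystander: small clear cartridge block 34 x 34 x 33, on the tray in front of the housing (mm). Origin at the centre of its underside. Leave it alone.
- dish: Bystander: flat covered glass dish, 64 dia x 16, on the tray behind the housing (mm). Origin at the centre of its underside. Leave it alone.
- rack: Bystander: clear tube rack with a white top, 66 x 114 x 56, on the tray behind the deck (mm). Origin at the centre of its underside. Leave it alone.
- forceps: Bystander: steel forceps 140 long lying on the table just beyond the -y end of the tray (mm). Origin at the centre of its underside. Leave it alone.
- bottle: Bystander: white reagent bottle, 72 dia x 170 tall, standing on the table to the robot's right (mm). Origin at the centre of its underside. Leave it alone.

How it is judged:
By the outcome, as a careful person would: the job done as asked, in the order asked, and still so for the second after the job is handed in, with the robot touching nothing.
It also fails if it takes over 48 s, if anything falls off the work surface, if the arm or the gripper's body presses on something with over 40 N, if the wrist force passes 120 N, or if a joint passes its speed limit or range.

### The arm

A 7-joint arm with a two-finger parallel gripper is mounted at the origin on the work surface. World frame = base frame: x ahead of the robot, y to its left, z up, the work surface at z = 0. Lengths are in m, angles in rad, forces in N, time in s.
With the tool pointing down it reaches from about 0.425 to 0.925 m from the base axis. Payload 6.8 kg.
Tool frame: the origin (TCP) lies at the very end of the fingers, on their centre line; the grasp point (between the pads) lies 19 mm behind it (r.grip_depth is the distance from the TCP to the grasp point, in m); z points along the fingers, y is the direction in which the jaws open and shut (so a half turn about z gives the same grasp; the last joint's range is limited). The gripper opens to 85 mm and grips with 20 to 120 N. Pads are 22 mm wide; open, the fingers measure 114 mm over their backs; the gripper's body (76 mm by 85 mm) begins 54 mm behind the grasp point. The pads swing forward as they close: fully open they stand 13 mm farther back than shut.
Start: joints at [1.098, 0.477, 0.022, 1.555, -0.011, 1.109, -0.083], TCP at [0.241, -0.631, 0.231] pointing down, gripper open.
Joint ranges: [-2.96, 2.96], [-0.34, 2.1], [-1.41, 1.46], [0.24, 2.44], [-1.37, 4.51], [0.17, 1.92], [-2.96, 2.96]. Speed limits (rad/s): [2.39, 2.39, 3.14, 3.14, 3.14, 3.14, 3.14].

### API

Orientations are given as a rotation vector (axis times angle).
In Python, from bench import status, eyes, workorder, spotter, r gives the robot as it stands.
- The arm moves only by the tool drive_tool, never from a script. Its argument "commands" is a list of rows, each an object of numbers: "rx", "ry", "rz": the turn, a rotation vector about the world's x, y, z normalised to -1 to 1, where 1 is 8 degrees; "tx", "ty", "tz": the shift along the world's x, y, z normalised to -1 to 1, where 1 is 20 mm; "grip": the closure, from -1 (fully open) to 1 (shut). A call has 1 to 10 rows; each row shifts and turns the commanded pose from where the row before left it; what a row does not reach is not made up. A row lasts 1/8 s, in which the tool goes at most 62.5 mm and 10.7 degrees, less where a joint would pass 70% of its speed; a pose out of reach is approached as far as the arm can. A call with a number of a shift or a turn outside -1 to 1 is refused whole. A call with a gripper value outside its range is refused whole. The fingers move at their own pace and stop on an object; "grip_force" is the grip in N (left out, the last holds). Time passes only in rows, so rows that do not move let the fingers close. It gives the time, the measured TCP pose, the force and the opening at its end, in the units of the state.
- status.get_obs(): the state, without advancing time (a new reading comes with each control period).
- eyes.grab_frame(name): name is "scene" or "side" or "wrist"; returns a dict with "frame" (480x640x3 uint8, blue, green, red), "range_z" (480x640 float32, m along the optical axis (not along the pixel's ray), 0 where there is no reading), "fx", "fy", "cx", "cy" (pixels), "T" (4x4, takes a point from camera to world coordinates); the wrist camera has in their place "T_tool_cam" (4x4, takes a point from camera to tool coordinates, whose origin is the TCP and whose axes are the flange's). Camera axes: x right, y down, z forward; pixel columns grow to the right and rows downward; lengths in m; the calibration is good to about 2 mm. A picture is of the moment at which its call begins: read the wrist's pose just before it.
- workorder.hand_in(): hands the job in, once; it reports no verdict.
Trained networks look in the newest picture that a camera, given by its name, has taken for a name from the list of things; names that differ only in an ending like _2 or _b are one class to them, and where a whole thing is asked for, a point or a joint stands for the part that bears it (a point fixed in the world has none). Each returns a list of dicts, best first, with "confidence" (0 to 1); they miss things now and then, are a little off and sometimes report something else, mostly with a low value. They report only what shows in the picture. A call takes as long as a camera call.
- spotter.boxes_of(camera, target): "position" ([column, row] as shares, 0 to 1, of the picture: columns of its width, rows of its height, amid what is visible of it).
- spotter.masks_of(camera, target): "mask" (480x640 bool, what is visible of it) and "position" ([column, row] as shares, 0 to 1, of the picture: columns of its width, rows of its height, amid what is visible of it).
The state is a dict: "clock": time; "joints": joint angles; "qvel": joint speeds; "tau": joint torques, N m; "tcp_pos": TCP position; "orientation": TCP orientation; "contact_force": force on the tool from outside, world axes, zero at the start; "moment": the same for the moment, N m; "grip_width": finger opening in m.
Only numpy, scipy, OpenCV 4.12 (cv2) and the standard library are available. Lean on these libraries where they do the work, as an engineer would, in place of code of your own. Each camera call takes 0.05 s, during which the arm holds its last target.

## Working session

There is one attempt and no reset: what is moved stays moved. The work goes in short steps, Python scripts to look and compute and a tool call to move; the robot and the scene stay as the last step left them, time stands still between calls to the robot, and variables do not carry over. Pictures are saved under pics/ and viewed, and the job is handed in when it is done.

Besides the shell and the picture viewer there is one more tool, called after ">>>" as name([rows], argument=value, ...), one row to a line, values as JSON. drive_tool: Moves the arm, as the interface text tells. Scaled input: -1 to 1 covers 20 mm each way for a shift and 8 degrees each way for a turn. Its arguments: {"type":"object","properties":{"commands":{"type":"array","items":{"type":"object","properties":{"rx":{"type":"number"},"ry":{"type":"number"},"rz":{"type":"number"},"tx":{"type":"number"},"ty":{"type":"number"},"tz":{"type":"number"},"grip":{"type":"number"}}}},"grip_force":{"type":"number"}},"required":["commands"]}

```bash
ls; mkdir -p pics; cat > h.py <<'E'
import numpy as np, cv2
from bench import status, eyes, workorder, spotter, r
from scipy.spatial.transform import Rotation as R
def grab(n,save=None):
    o=status.get_obs(); f=eyes.grab_frame(n)
    if n=="wrist":
        T=np.eye(4);T[:3,:3]=R.from_rotvec(o["orientation"]).as_matrix();T[:3,3]=o["tcp_pos"]
        f["T"]=T@f["T_tool_cam"]
    if save: cv2.imwrite("pics/"+save,f["frame"])
    return f
def cloud(f):
    z=f["range_z"];v,u=np.mgrid[:480,:640]
    P=np.stack([(u-f["cx"])/f["fx"]*z,(v-f["cy"])/f["fy"]*z,z,np.ones_like(z)],-1)@f["T"].T
    P=P[...,:3];P[z<=0]=np.nan
    return P
def proj(f,p):
    q=np.linalg.inv(f["T"])@np.append(p,1);return q[0]/q[2]*f["fx"]+f["cx"],q[1]/q[2]*f["fy"]+f["cy"]
E
python3 - <<'E'
from h import *
print(status.get_obs())
for n in ["scene","side","wrist"]:
    f=grab(n,n+"0.png");P=cloud(f);print(n,f["T"][:3,3],f["T"][:3,2])
    for t in ["valve_box","cover","cover_rib","tube_front","tube_back","cartridge","dish","rack","forceps","bottle","deck"]:
        for d in spotter.masks_of(n,t)[:2]:
            m=d["mask"]&~np.isnan(P[...,0])
            print(t,round(d["confidence"],2),np.round(np.array(d["position"])*[640,480]),m.sum(),np.round(np.median(P[m],0),3) if m.any() else None)
E
```

```text
pics
{'clock': 0.0, 'joints': array([ 1.09786905,  0.47780566,  0.02233202,  1.55645786, -0.01148538,
        1.10929687, -0.0830953 ]), 'qvel': array([ 0.00116026, -0.0005298 , -0.00144099, -0.00053533, -0.00066582,
       -0.00230266, -0.00103233]), 'tau': array([-1.00034072e-06, -5.96456122e+01,  1.60791814e+00, -2.81199878e+01,
        1.24719847e-02,  9.38360958e-03,  2.42095304e-06]), 'tcp_pos': array([ 0.24060559, -0.63002407,  0.23031914]), 'orientation': array([-3.08771100e+00, -5.69635344e-01,  7.48645901e-04]), 'contact_force': array([ 0.87110926, -0.18007403,  1.0342556 ]), 'moment': array([0.00959896, 0.01749142, 0.06095144]), 'grip_width': 0.08527929791011847}
scene [ 1.17966782 -0.05098997  1.13700604] [-0.51460364 -0.04978353 -0.85598171]
valve_box 0.84 [375. 265.] 17733 [0.608 0.031 0.059]
cover 0.75 [303. 242.] 6041 [ 0.574 -0.13   0.07 ]
cover 0.2 [375. 271.] 18492 [0.608 0.029 0.056]
cover_rib 0.83 [307. 244.] 6137 [ 0.574 -0.131  0.07 ]
cover_rib 0.24 [375. 273.] 17935 [0.608 0.03  0.059]
tube_front 0.64 [423. 290.] 1953 [0.66  0.145 0.067]
tube_front 0.48 [313. 
[... 506 characters left out ...]
08. 299.] 602 [ 0.699 -0.115  0.03 ]
deck 0.7 [373. 270.] 17264 [0.608 0.032 0.06 ]
side [0.25015542 0.65235287 0.54878736] [ 0.34386845 -0.79267512 -0.50340902]
valve_box 0.94 [312. 358.] 32399 [0.502 0.167 0.053]
cover 0.71 [341. 245.] 5788 [ 0.563 -0.094  0.068]
tube_front 0.57 [396. 269.] 282 [ 0.457 -0.11   0.039]
tube_back 0.69 [251. 283.] 289 [0.668 0.025 0.041]
cartridge 0.73 [389. 333.] 670 [0.419 0.067 0.041]
dish 0.94 [275. 249.] 497 [ 0.698 -0.106  0.028]
rack 0.95 [215. 328.] 3718 [0.64  0.173 0.066]
bottle 0.94 [344. 168.] 1856 [ 0.677 -0.415  0.08 ]
deck 0.86 [308. 359.] 32506 [0.502 0.166 0.053]
wrist [ 0.32059406 -0.60047193  0.37458324] [-0.30678895 -0.11701754 -0.94455674]
```

View pics/scene0.png

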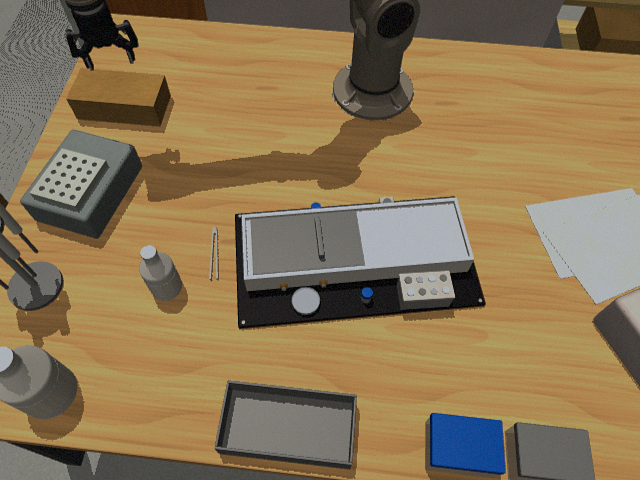

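View pics/side0.png

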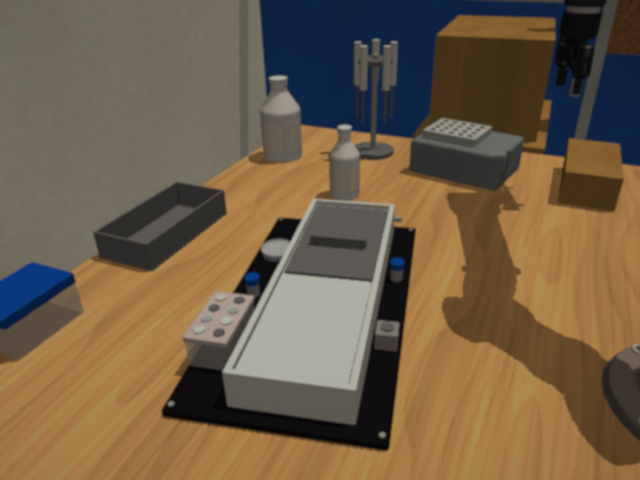

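```bash
python3 - <<'E'
from h import *
for n in ["scene","side"]:
    f=grab(n);P=cloud(f);
    d=spotter.masks_of(n,"cover")[0];m=d["mask"]
    b=spotter.masks_of(n,"valve_box")[0]["mask"]
    # cover plate top ~0.070 , rib top ~0.09
    z=P[...,2]
    for nm,mm in [("cov",m&(z>.064)&(z<.077)),("rib",m&(z>.085)&(z<.096)),("box",b&(z>.055)&(z<.08))]:
        mm=cv2.erode(mm.astype(np.uint8),np.ones((3,3)))>0 if nm!="rib" else mm
        q=P[mm]; 
        if len(q)<10: print(n,nm,len(q)); continue
        (c,s,a)=cv2.minAreaRect((q[:,:2]*1000).astype(np.float32))
        print(n,nm,len(q),np.round(c,1),np.round(s,1),round(a,2),np.median(q[:,2]))
E
```

```text
scene cov 5092 [ 570.1 -128.5] [144.5 246.1] 12.14 0.07037846208313825
scene rib 202 [563.6 -99.8] [99.2 11.9] 12.06 0.0901084024162403
scene box 7812 [548.2 -18. ] [172.6 511.3] 12.13 0.06613583622928454
side cov 4557 [ 568.7 -125.9] [141.3 250.4] 12.01 0.06836818202667072
side rib 256 [562.9 -98.1] [98.3 14.1] 12.1 0.08784430547562797
side box 14517 [545.2 -17.6] [169.3 517.5] 11.68 0.0639701245454326
```

The scene view shows the box turned about 12°, the cover at box y ≈ -100 and its rib at pixel (320,238). The rack, dish and tubes stand around the housing. Before the long move I'll check the heights along the path.

```bash
python3 - <<'E'
from h import *
f=grab("scene");P=cloud(f).reshape(-1,3);P=P[~np.isnan(P[:,0])]
a=np.array([.241,-.631]);b=np.array([.5725,-.143]);L=np.linalg.norm(b-a);u=(b-a)/L
s=(P[:,:2]-a)@u; d=abs((P[:,:2]-a)@[-u[1],u[0]])
for k in np.arange(.1,L,.05):
    m=(s>k)&(s<k+.05)&(d<.09); print(round(k,2),a+u*k,m.sum(),P[m,2].max() if m.any() else None)
E
```

```text
0.1 [ 0.29719159 -0.54828056] 1093 0.0917063631275199
0.15 [ 0.32528738 -0.50692084] 1005 0.0073651611327991695
0.2 [ 0.35338317 -0.46556112] 1056 0.008046405605748097
0.25 [ 0.38147897 -0.4242014 ] 1090 0.009504641535355463
0.3 [ 0.40957476 -0.38284168] 1131 0.007951594119107952
0.35 [ 0.43767055 -0.34148196] 1149 0.01710116353397284
0.4 [ 0.46576635 -0.30012224] 865 0.07883634806773254
0.45 [ 0.49386214 -0.25876252] 837 0.08030546074938583
0.5 [ 0.52195793 -0.2174028 ] 1174 0.07980427580358973
0.55 [ 0.55005372 -0.17604308] 1471 0.0939819094840657
```

>>> drive_tool([
  {"tz":0.5,"grip":1,"rz":-0.15},
  {"grip":1,"tz":0.5,"rz":-0.15},
])

```text
validation failed for argument at $.co...
```

>>> drive_tool([
  {"tx":0.66,"ty":0.97,"tz":0.1,"rx":0.0,"ry":0.0,"rz":-0.12,"grip":1.0},
  {"tx":0.66,"ty":0.97,"tz":0.1,"rx":0.0,"ry":0.0,"rz":-0.12,"grip":1.0},
])

```text
clock: 2.4
tcp_pos: [0.2673, -0.5914, 0.2352]
orientation: [-3.099, -0.516, -0.0]
contact_force: [0.8, 0.4, 0.4]
grip_width: 0.0519
```

>>> drive_tool([
  {"tx":0.66,"ty":0.97,"tz":0.0,"rx":0.0,"ry":0.0,"rz":-0.085,"grip":1.0},
  {"tx":0.66,"ty":0.97,"tz":0.0,"rx":0.0,"ry":0.0,"rz":-0.085,"grip":1.0},
  {"tx":0.66,"ty":0.97,"tz":0.0,"rx":0.0,"ry":0.0,"rz":-0.085,"grip":1.0},
  {"tx":0.66,"ty":0.97,"tz":0.0,"rx":0.0,"ry":0.0,"rz":-0.085,"grip":1.0},
  {"tx":0.66,"ty":0.97,"tz":0.0,"rx":0.0,"ry":0.0,"rz":-0.085,"grip":1.0},
  {"tx":0.66,"ty":0.97,"tz":0.0,"rx":0.0,"ry":0.0,"rz":-0.085,"grip":1.0},
  {"tx":0.66,"ty":0.97,"tz":0.0,"rx":0.0,"ry":0.0,"rz":-0.085,"grip":1.0},
  {"tx":0.66,"ty":0.97,"tz":0.0,"rx":0.0,"ry":0.0,"rz":-0.085,"grip":1.0},
  {"tx":0.66,"ty":0.97,"tz":0.0,"rx":0.0,"ry":0.0,"rz":-0.085,"grip":1.0},
  {"tx":0.66,"ty":0.97,"tz":0.0,"rx":0.0,"ry":0.0,"rz":-0.085,"grip":1.0},
])

```text
clock: 3.65
tcp_pos: [0.3997, -0.3972, 0.2355]
orientation: [3.124, 0.333, 0.0]
contact_force: [-0.1, 0.1, 0.9]
grip_width: -0.0003
```

>>> drive_tool([
  {"tx":0.66,"ty":0.97,"tz":-0.4,"rx":0.0,"ry":0.0,"rz":0.0,"grip":1.0},
  {"tx":0.66,"ty":0.97,"tz":-0.4,"rx":0.0,"ry":0.0,"rz":0.0,"grip":1.0},
  {"tx":0.66,"ty":0.97,"tz":-0.4,"rx":0.0,"ry":0.0,"rz":0.0,"grip":1.0},
  {"tx":0.66,"ty":0.97,"tz":-0.4,"rx":0.0,"ry":0.0,"rz":0.0,"grip":1.0},
  {"tx":0.66,"ty":0.97,"tz":-0.4,"rx":0.0,"ry":0.0,"rz":0.0,"grip":1.0},
  {"tx":0.66,"ty":0.97,"tz":-0.4,"rx":0.0,"ry":0.0,"rz":0.0,"grip":1.0},
  {"tx":0.66,"ty":0.97,"tz":-0.4,"rx":0.0,"ry":0.0,"rz":0.0,"grip":1.0},
  {"tx":0.66,"ty":0.97,"tz":-0.4,"rx":0.0,"ry":0.0,"rz":0.0,"grip":1.0},
  {"tx":0.66,"ty":0.97,"tz":-0.4,"rx":0.0,"ry":0.0,"rz":0.0,"grip":1.0},
  {"tx":0.66,"ty":0.97,"tz":-0.4,"rx":0.0,"ry":0.0,"rz":0.0,"grip":1.0},
])

```text
clock: 4.9
tcp_pos: [0.5317, -0.2032, 0.1552]
orientation: [3.124, 0.333, 0.001]
contact_force: [0.5, 0.0, 0.1]
grip_width: -0.0003
```

>>> drive_tool([
  {"tx":0.49,"ty":0.75,"tz":-0.44,"rx":0.0,"ry":0.0,"rz":0.0,"grip":1.0},
  {"tx":0.49,"ty":0.75,"tz":-0.44,"rx":0.0,"ry":0.0,"rz":0.0,"grip":1.0},
  {"tx":0.49,"ty":0.75,"tz":-0.44,"rx":0.0,"ry":0.0,"rz":0.0,"grip":1.0},
  {"tx":0.49,"ty":0.75,"tz":-0.44,"rx":0.0,"ry":0.0,"rz":0.0,"grip":1.0},
  {"tx":0.0,"ty":0.0,"tz":-0.65,"rx":0.0,"ry":0.0,"rz":0.0,"grip":1.0},
  {"tx":0.0,"ty":0.0,"tz":-0.65,"rx":0.0,"ry":0.0,"rz":0.0,"grip":1.0},
  {"tx":0.0,"ty":0.0,"tz":-0.65,"rx":0.0,"ry":0.0,"rz":0.0,"grip":1.0},
])

```text
clock: 5.78
tcp_pos: [0.5698, -0.1448, 0.08]
orientation: [3.124, 0.331, -0.001]
contact_force: [-0.2, -0.2, 0.2]
grip_width: 0.0
```

```bash
python3 - <<'E'
from h import *
print(status.get_obs()["tcp_pos"]);f=grab("side","side1.png")
cv2.imwrite("pics/side1c.png",cv2.resize(f["frame"][150:350,240:440],None,fx=3,fy=3))
E
```

```text
[ 0.56976072 -0.14478728  0.08000807]
```

View pics/side1c.png

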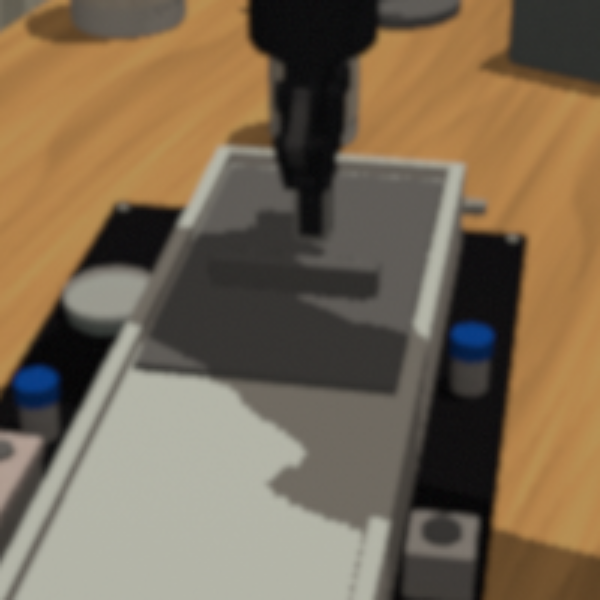

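>>> drive_tool([
  {"tx":0.05,"ty":0.4,"tz":0.0,"rx":0.0,"ry":0.0,"rz":0.0,"grip":1.0},
  {"tx":-0.1,"ty":0.5,"tz":0.0,"rx":0.0,"ry":0.0,"rz":0.0,"grip":1.0},
  {"tx":-0.1,"ty":0.5,"tz":0.0,"rx":0.0,"ry":0.0,"rz":0.0,"grip":1.0},
  {"tx":-0.126,"ty":0.587,"tz":0.0,"rx":0.0,"ry":0.0,"rz":0.0,"grip":1.0},
  {"tx":-0.126,"ty":0.587,"tz":0.0,"rx":0.0,"ry":0.0,"rz":0.0,"grip":1.0},
  {"tx":-0.126,"ty":0.587,"tz":0.0,"rx":0.0,"ry":0.0,"rz":0.0,"grip":1.0},
])

```text
clock: 6.58
tcp_pos: [0.56, -0.0801, 0.0815]
orientation: [3.123, 0.333, 0.001]
contact_force: [0.7, -3.3, 2.3]
grip_width: 0.0003
```

```bash
python3 - <<'E'
from h import *
print(status.get_obs()["tcp_pos"],status.get_obs()["contact_force"]);f=grab("side","side2.png")
cv2.imwrite("pics/side2c.png",cv2.resize(f["frame"][150:350,240:440],None,fx=3,fy=3))
E
```

```text
[ 0.56001735 -0.08013089  0.08147313] [ 0.67250746 -3.28572286  2.26473304]
```

View pics/side2c.png

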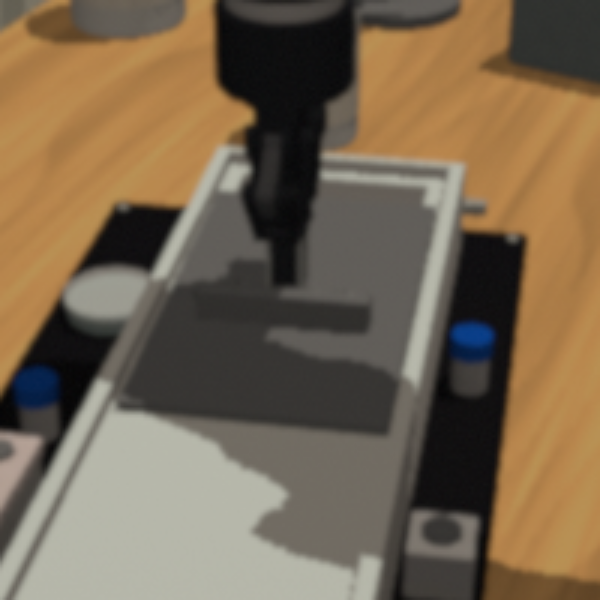

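>>> drive_tool([
  {"tx":-0.147,"ty":0.684,"tz":-0.03,"rx":0.0,"ry":0.0,"rz":0.0,"grip":1.0},
  {"tx":-0.147,"ty":0.684,"tz":0.0,"rx":0.0,"ry":0.0,"rz":0.0,"grip":1.0},
  {"tx":-0.147,"ty":0.684,"tz":0.0,"rx":0.0,"ry":0.0,"rz":0.0,"grip":1.0},
  {"tx":-0.147,"ty":0.684,"tz":0.0,"rx":0.0,"ry":0.0,"rz":0.0,"grip":1.0},
  {"tx":-0.147,"ty":0.684,"tz":0.0,"rx":0.0,"ry":0.0,"rz":0.0,"grip":1.0},
  {"tx":-0.147,"ty":0.684,"tz":0.0,"rx":0.0,"ry":0.0,"rz":0.0,"grip":1.0},
  {"tx":-0.147,"ty":0.684,"tz":0.0,"rx":0.0,"ry":0.0,"rz":0.0,"grip":1.0},
  {"tx":-0.147,"ty":0.684,"tz":0.0,"rx":0.0,"ry":0.0,"rz":0.0,"grip":1.0},
  {"tx":-0.147,"ty":0.684,"tz":0.0,"rx":0.0,"ry":0.0,"rz":0.0,"grip":1.0},
  {"tx":-0.147,"ty":0.684,"tz":0.0,"rx":0.0,"ry":0.0,"rz":0.0,"grip":1.0},
])

```text
clock: 7.88
tcp_pos: [0.5313, 0.0554, 0.0813]
orientation: [3.123, 0.331, 0.003]
contact_force: [1.1, -6.0, 6.6]
grip_width: -0.0005
```

```bash
python3 - <<'E'
from h import *
print(status.get_obs()["tcp_pos"],status.get_obs()["contact_force"]);f=grab("scene","scene3.png")
cv2.imwrite("pics/scene3c.png",cv2.resize(f["frame"][170:330,220:500],None,fx=2.8,fy=2.8))
P=cloud(f)
for n in["marked_end","marked_handle","plain_end","marked_pivot","cover_rib"]:
    for d in spotter.boxes_of("scene",n)[:2]:
        c=np.array(d["position"])*[640,480];print(n,d["confidence"],c,P[int(c[1]),int(c[0])])
E
```

```text
[0.53130577 0.05542439 0.08125488] [ 1.13826489 -6.02749518  6.58295051]
marked_end 0.86 [319.488 244.992] [ 0.56595391 -0.09923607  0.05692278]
marked_handle 0.83 [322.176 246.912] [ 0.57149132 -0.09174356  0.05875832]
marked_handle 0.51 [424.704 288.192] [0.65578236 0.14088728 0.066459  ]
plain_end 0.54 [281.024 256.992] [ 0.607367   -0.18194597  0.05771625]
marked_pivot 0.66 [322.496 253.008] [ 0.58823845 -0.08999536  0.05599135]
cover_rib 0.84 [377.728 243.12 ] [0.5564613  0.03283143 0.07093762]
```

View pics/scene3c.png

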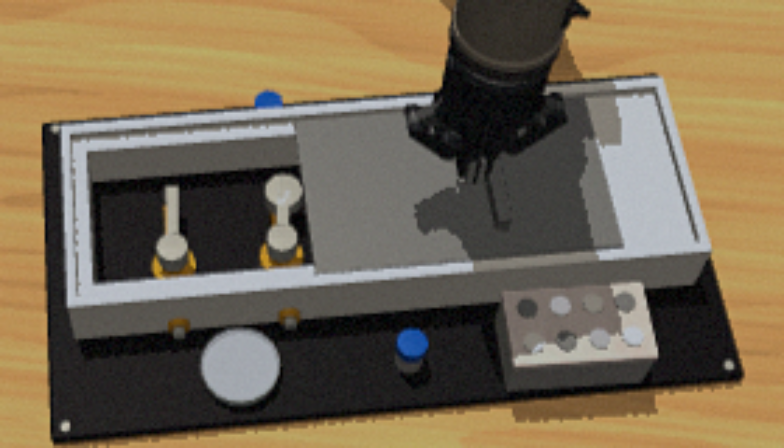

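>>> drive_tool([
  {"tx":-0.126,"ty":0.587,"tz":0.03,"rx":0.0,"ry":0.0,"rz":0.0,"grip":1.0},
  {"tx":-0.126,"ty":0.587,"tz":0.03,"rx":0.0,"ry":0.0,"rz":0.0,"grip":1.0},
  {"tx":-0.126,"ty":0.587,"tz":0.0,"rx":0.0,"ry":0.0,"rz":0.0,"grip":1.0},
  {"tx":-0.063,"ty":0.293,"tz":0.0,"rx":0.0,"ry":0.0,"rz":0.0,"grip":1.0},
  {"tx":-0.063,"ty":0.293,"tz":0.0,"rx":0.0,"ry":0.0,"rz":0.0,"grip":1.0},
])

```text
clock: 8.8
tcp_pos: [0.5203, 0.1035, 0.0817]
orientation: [3.124, 0.333, -0.0]
contact_force: [0.2, -1.4, -0.1]
grip_width: 0.0
```

```bash
cat > cov.py <<'E'
from h import *
def cov():
  for n in ["scene","side"]:
    f=grab(n);P=cloud(f);z=P[...,2]
    b=np.array([549.5,-30]);Q=P[...,:2]*1000-b;bx=Q@[.978,.21];by=Q@[-.21,.978]
    ms=spotter.masks_of(n,"cover")
    if not ms: print(n,"none");continue
    m=ms[0]["mask"]&(z>.060)&(z<.079)&(abs(bx)<78)
    print(n,m.sum(),"y 1/99%",np.nanpercentile(by[m],[.5,99.5]),"x",np.nanpercentile(bx[m],[1,99]),"z",np.median(z[m]))
    q=P[m];c=np.c_[q[:,:2],np.ones(len(q))];print("slopes",np.linalg.lstsq(c,q[:,2],rcond=None)[0])
E
python3 - <<'E'
from cov import *
print(status.get_obs()["tcp_pos"],status.get_obs()["contact_force"]);cov()
E
```

```text
[0.5202906  0.10352597 0.08171091] [ 0.24355479 -1.3514143  -0.08842395]
scene 4701 y 1/99% [  1.8335519 248.6695272] x [-69.89221942  71.63188075] z 0.07018945419633882
slopes [0.00215531 0.00011107 0.06904811]
side 9178 y 1/99% [  4.31943997 252.04181654] x [-72.06576983  70.655645  ] z 0.06867079324073297
slopes [0.00096558 0.0001903  0.06827533]
```

>>> drive_tool([
  {"tx":-0.042,"ty":0.195,"tz":0.0,"rx":0.0,"ry":0.0,"rz":0.0,"grip":1.0},
  {"tx":-0.042,"ty":0.195,"tz":0.0,"rx":0.0,"ry":0.0,"rz":0.0,"grip":1.0},
  {"tx":-0.021,"ty":0.1,"tz":0.0,"rx":0.0,"ry":0.0,"rz":0.0,"grip":1.0},
])

```text
clock: 9.38
tcp_pos: [0.5182, 0.1131, 0.0817]
orientation: [3.124, 0.334, 0.0]
contact_force: [-0.5, -1.8, -0.1]
grip_width: 0.0001
```

>>> drive_tool([
  {"tx":-0.021,"ty":0.1,"tz":0.0,"rx":0.0,"ry":0.0,"rz":0.0,"grip":1.0},
  {"tx":-0.021,"ty":0.1,"tz":0.0,"rx":0.0,"ry":0.0,"rz":0.0,"grip":1.0},
])

```text
clock: 9.62
tcp_pos: [0.5176, 0.115, 0.0816]
orientation: [3.122, 0.331, -0.001]
contact_force: [1.9, -8.3, 0.7]
grip_width: -0.0001
```

>>> drive_tool([
  {"tx":-0.021,"ty":0.1,"tz":0.0,"rx":0.0,"ry":0.0,"rz":0.0,"grip":1.0},
])

```text
clock: 9.75
tcp_pos: [0.5176, 0.1151, 0.0816]
orientation: [3.12, 0.329, -0.001]
contact_force: [3.0, -12.8, 2.3]
grip_width: 0.0002
```

>>> drive_tool([
  {"tx":-0.021,"ty":0.1,"tz":0.0,"rx":0.0,"ry":0.0,"rz":0.0,"grip":1.0},
])

```text
clock: 9.88
tcp_pos: [0.5175, 0.1153, 0.0816]
orientation: [3.118, 0.326, -0.001]
contact_force: [3.8, -17.4, 1.3]
grip_width: 0.0001
```

```bash
python3 - <<'E'
from cov import *
print(status.get_obs()["tcp_pos"],status.get_obs()["contact_force"]);cov()
E
```

```text
[0.5175169  0.11527765 0.0816125 ] [  3.75433274 -17.40301356   1.25550741]
scene 4718 y 1/99% [ 11.4847796  259.47415909] x [-70.57720746  71.33513301] z 0.07013900169009613
slopes [0.00136292 0.00046469 0.0693931 ]
side 8993 y 1/99% [ 14.12847181 256.95582459] x [-72.45835705  71.22471377] z 0.06869824926628881
slopes [-4.94360960e-05  2.23384521e-03  6.85936660e-02]
```

>>> drive_tool([
  {"tx":0.1,"ty":-0.5,"tz":0.0,"rx":0.0,"ry":0.0,"rz":0.0,"grip":1.0},
  {"tx":0.1,"ty":-0.5,"tz":0.3,"rx":0.0,"ry":0.0,"rz":0.0,"grip":1.0},
  {"tx":0.0,"ty":-0.3,"tz":1.0,"rx":0.0,"ry":0.0,"rz":0.0,"grip":1.0},
  {"tx":0.0,"ty":-0.3,"tz":1.0,"rx":0.0,"ry":0.0,"rz":0.0,"grip":1.0},
  {"tx":0.0,"ty":-0.3,"tz":1.0,"rx":0.0,"ry":0.0,"rz":0.0,"grip":1.0},
  {"tx":0.0,"ty":0.0,"tz":1.0,"rx":0.0,"ry":0.0,"rz":0.0,"grip":1.0},
])

```text
clock: 10.82
tcp_pos: [0.5206, 0.0828, 0.1688]
orientation: [-3.123, -0.333, -0.001]
contact_force: [-0.6, -0.4, 0.5]
grip_width: 0.0001
```

```bash
python3 - <<'E'
from h import *
print(status.get_obs()["tcp_pos"])
b=np.array([549.5,-30]);
for c in ["scene","side","wrist"]:
    f=grab(c);P=cloud(f);z=P[...,2];cv2.imwrite(f"pics/{c}4.png",f["frame"])
    Q=P[...,:2]*1000-b;bx=Q@[.978,.21];by=Q@[-.21,.978]
    for n in["marked_end","plain_end"]:
        for d in spotter.boxes_of(c,n)[:2]:
            q=np.array(d["position"])*[640,480];i=(int(q[1]),int(q[0]));print(c,n,round(d["confidence"],2),q,bx[i],by[i],z[i])
    # handle tops in well
    m=(abs(bx)<60)&(by<8)&(by>-222)&(z>.048)&(z<.064)
    img=np.zeros((240,130),np.uint8)
    for x,y in zip(bx[m],by[m]): img[int(y+225),int(x+65)]=255
    cv2.imwrite(f"pics/top_{c}.png",cv2.resize(img,None,fx=2.4,fy=2.4,interpolation=0))
    print(c,m.sum(),"med z",np.median(z[m]) if m.any() else None)
ims=[cv2.imread(f"pics/top_{c}.png") for c in["scene","side","wrist"]]
cv2.imwrite("pics/tops.png",np.hstack(ims))
E
```

```text
[0.52060622 0.08283065 0.16881357]
scene marked_end 0.5 [317.888 249.312] -4.3433371552751865 -74.81102317584751 0.023335737384286626
scene plain_end 0.56 [280.32 257.28] 28.09447093855408 -163.18370387269854 0.059667029123815496
scene 452 med z 0.056518615659211346
side marked_end 0.75 [337.024 256.8  ] -2.4924976368873226 -57.108097895222535 0.05569795501851521
side marked_end 0.67 [396.224 267.12 ] -106.87617683087078 -57.41479874380859 0.043711248125296254
side plain_end 0.82 [337.984 231.696] 15.25195492986906 -154.60272673536574 0.0513075681741022
side 522 med z 0.05388534501348918
wrist marked_end 0.36 [477.632  99.984] 79.12545904012882 31.802621005720997 0.07432717772943273
wrist 4440 med z 0.056470371349758935
```

View pics/tops.png

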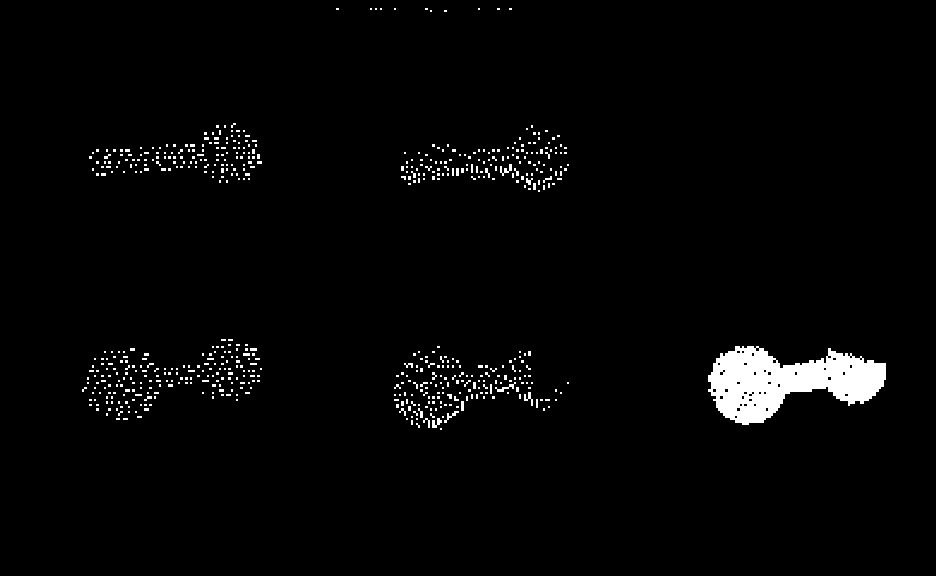

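View pics/wrist4.png

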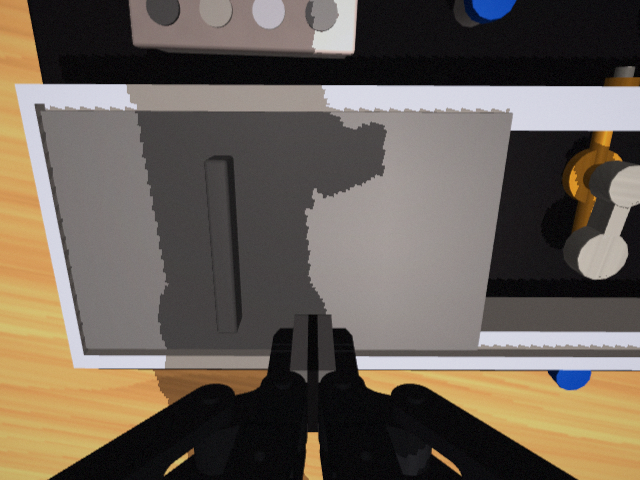

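View pics/scene4.png

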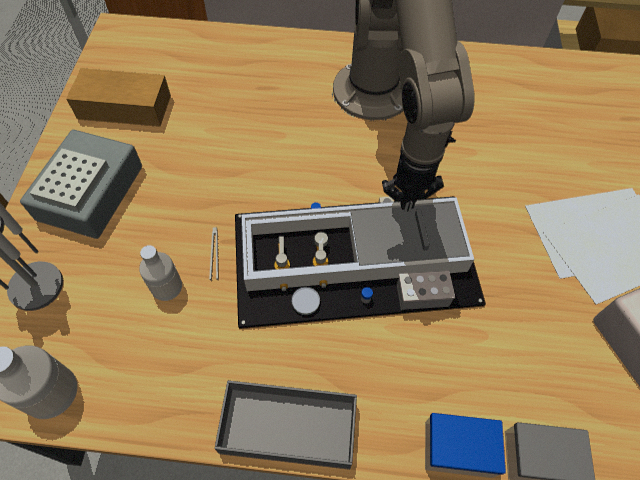

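The cover is at its stop (wrist view: plate flush with the left lip). The marked valve is the inner one, with its pad at box (-15,-65), which is about 0.12 rad. The plain bar lies at box y ≈ -158. Next I go between the two handles.

>>> drive_tool([
  {"tx":0.149,"ty":-0.941,"tz":0.0,"rx":0.0,"ry":0.0,"rz":0.0,"grip":1.0},
  {"tx":0.149,"ty":-0.941,"tz":0.0,"rx":0.0,"ry":0.0,"rz":0.0,"grip":1.0},
  {"tx":0.149,"ty":-0.941,"tz":0.0,"rx":0.0,"ry":0.0,"rz":0.0,"grip":1.0},
  {"tx":0.149,"ty":-0.941,"tz":0.0,"rx":0.0,"ry":0.0,"rz":0.0,"grip":1.0},
  {"tx":0.149,"ty":-0.941,"tz":0.0,"rx":0.0,"ry":0.0,"rz":0.0,"grip":1.0},
  {"tx":0.149,"ty":-0.941,"tz":0.0,"rx":0.0,"ry":0.0,"rz":0.0,"grip":1.0},
  {"tx":0.149,"ty":-0.941,"tz":0.0,"rx":0.0,"ry":0.0,"rz":0.0,"grip":1.0},
  {"tx":0.149,"ty":-0.941,"tz":0.0,"rx":0.0,"ry":0.0,"rz":0.0,"grip":1.0},
  {"tx":0.149,"ty":-0.941,"tz":0.0,"rx":0.0,"ry":0.0,"rz":0.0,"grip":1.0},
  {"tx":0.149,"ty":-0.941,"tz":0.0,"rx":0.0,"ry":0.0,"rz":0.0,"grip":1.0},
])

```text
clock: 12.52
tcp_pos: [0.5505, -0.1064, 0.1676]
orientation: [-3.124, -0.333, 0.0]
contact_force: [-0.2, -0.2, 0.9]
grip_width: 0.0001
```

>>> drive_tool([
  {"tx":0.149,"ty":-0.941,"tz":-0.5,"rx":0.0,"ry":0.0,"rz":0.0,"grip":1.0},
  {"tx":0.149,"ty":-0.941,"tz":-0.5,"rx":0.0,"ry":0.0,"rz":0.0,"grip":1.0},
  {"tx":0.0,"ty":0.0,"tz":-0.9,"rx":0.0,"ry":0.0,"rz":0.0,"grip":1.0},
  {"tx":0.0,"ty":0.0,"tz":-0.9,"rx":0.0,"ry":0.0,"rz":0.0,"grip":1.0},
  {"tx":0.0,"ty":0.0,"tz":-0.9,"rx":0.0,"ry":0.0,"rz":0.0,"grip":1.0},
  {"tx":0.0,"ty":0.0,"tz":-0.5,"rx":0.0,"ry":0.0,"rz":0.0,"grip":1.0},
])

```text
clock: 13.28
tcp_pos: [0.5557, -0.1419, 0.082]
orientation: [-3.123, -0.335, 0.003]
contact_force: [-0.1, 0.2, -0.5]
grip_width: 0.0002
```

```bash
python3 - <<'E'
from h import *
print(status.get_obs()["tcp_pos"])
f=grab("side");a=cv2.resize(f["frame"][190:310,270:420],None,fx=2.6,fy=2.6)
f=grab("scene");b=cv2.resize(f["frame"][190:310,230:380],None,fx=2.6,fy=2.6)
cv2.imwrite("pics/v5.png",np.hstack([a,b]))
E
```

```text
[ 0.55565688 -0.14192771  0.08198479]
```

View pics/v5.png

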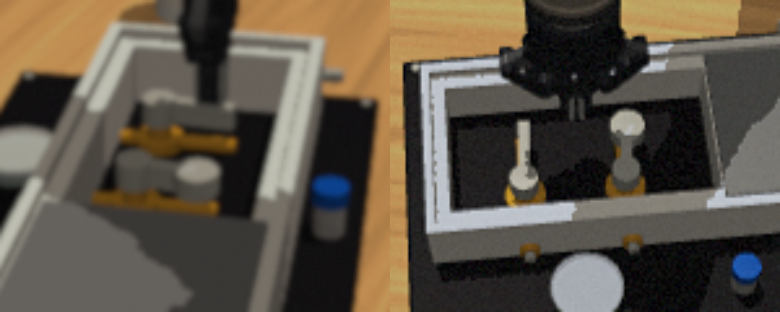

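>>> drive_tool([
  {"tx":0.0,"ty":0.0,"tz":-0.65,"rx":0.0,"ry":0.0,"rz":0.0,"grip":1.0},
  {"tx":0.0,"ty":0.0,"tz":-0.65,"rx":0.0,"ry":0.0,"rz":0.0,"grip":1.0},
  {"tx":0.0,"ty":0.0,"tz":-0.6,"rx":0.0,"ry":0.0,"rz":0.0,"grip":1.0},
  {"tx":-0.09,"ty":0.42,"tz":0.0,"rx":0.0,"ry":0.0,"rz":0.0,"grip":1.0},
  {"tx":-0.09,"ty":0.42,"tz":0.0,"rx":0.0,"ry":0.0,"rz":0.0,"grip":1.0},
])

```text
clock: 14.0
tcp_pos: [0.5528, -0.1252, 0.0458]
orientation: [-3.124, -0.334, -0.0]
contact_force: [-0.2, -0.7, 0.1]
grip_width: 0.0001
```

>>> drive_tool([
  {"tx":-0.195,"ty":0.345,"tz":0.0,"rx":0.0,"ry":0.0,"rz":0.0,"grip":1.0},
  {"tx":-0.195,"ty":0.345,"tz":0.0,"rx":0.0,"ry":0.0,"rz":0.0,"grip":1.0},
])

```text
clock: 14.25
tcp_pos: [0.546, -0.1124, 0.0466]
orientation: [3.123, 0.333, 0.004]
contact_force: [3.0, -3.3, 0.4]
grip_width: 0.0001
```

```bash
cat > look.py <<'E'
from h import *
import sys
p=status.get_obs()["tcp_pos"]*1000;q=p[:2]-[549.5,-30];print("box",q@[.978,.21],q@[-.21,.978],p[2])
f=grab("side");a=cv2.resize(f["frame"][190:310,270:420],None,fx=2.6,fy=2.6)
f=grab("scene");b=cv2.resize(f["frame"][190:310,230:380],None,fx=2.6,fy=2.6)
cv2.imwrite(f"pics/v{sys.argv[1]}.png",np.hstack([a,b]))
E
python3 look.py 6
```

```text
box -20.691928608125828 -79.84795110569004 46.55760768473939
```

View pics/v6.png

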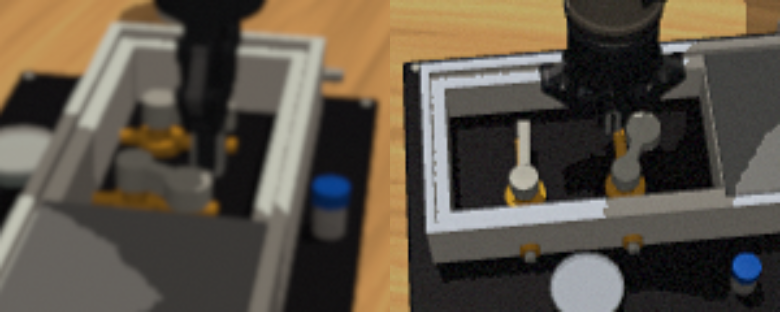

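>>> drive_tool([
  {"tx":-0.085,"ty":0.39,"tz":-0.08,"rx":0.0,"ry":0.0,"rz":0.0,"grip":1.0},
  {"tx":-0.085,"ty":0.39,"tz":0.0,"rx":0.0,"ry":0.0,"rz":0.0,"grip":1.0},
  {"tx":0.03,"ty":0.395,"tz":0.0,"rx":0.0,"ry":0.0,"rz":0.0,"grip":1.0},
  {"tx":0.03,"ty":0.395,"tz":0.0,"rx":0.0,"ry":0.0,"rz":0.0,"grip":1.0},
])

```text
clock: 14.85
tcp_pos: [0.5421, -0.0803, 0.0437]
orientation: [-3.124, -0.334, 0.002]
contact_force: [-0.8, -2.4, -0.3]
grip_width: 0.0001
```

```bash
python3 look.py 7
```

```text
box -17.7922306950644 -47.664638753027475 43.66892409591498
```

View pics/v7.png

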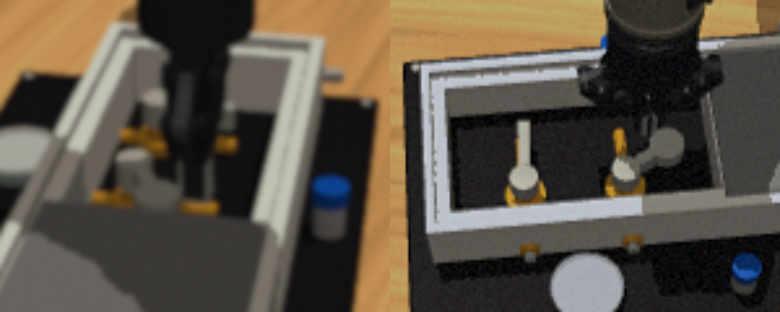

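>>> drive_tool([
  {"tx":0.15,"ty":0.367,"tz":0.0,"rx":0.0,"ry":0.0,"rz":0.0,"grip":1.0},
  {"tx":0.15,"ty":0.367,"tz":0.0,"rx":0.0,"ry":0.0,"rz":0.0,"grip":1.0},
  {"tx":0.22,"ty":0.28,"tz":0.0,"rx":0.0,"ry":0.0,"rz":0.0,"grip":1.0},
])

```text
clock: 15.32
tcp_pos: [0.553, -0.0598, 0.0439]
orientation: [-3.123, -0.334, 0.001]
contact_force: [-1.9, -2.2, -1.4]
grip_width: 0.0001
```

>>> drive_tool([
  {"tx":0.22,"ty":0.2,"tz":0.0,"rx":0.0,"ry":0.0,"rz":0.0,"grip":1.0},
])

```text
clock: 15.45
tcp_pos: [0.5576, -0.056, 0.044]
orientation: [-3.124, -0.334, 0.001]
contact_force: [-2.4, -2.5, -0.9]
grip_width: -0.0001
```

```bash
python3 look.py 8
```

```text
box 2.500034299289817 -27.103236374440627 43.98667560663674
```

View pics/v8.png

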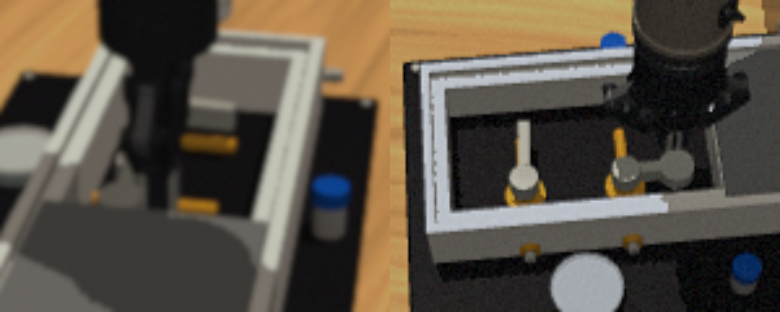

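>>> drive_tool([
  {"tx":0.147,"ty":0.03,"tz":0.0,"rx":0.0,"ry":0.0,"rz":0.0,"grip":1.0},
  {"tx":0.1,"ty":0.02,"tz":0.0,"rx":0.0,"ry":0.0,"rz":0.0,"grip":1.0},
])

```text
clock: 15.8
tcp_pos: [0.5586, -0.0555, 0.0437]
orientation: [-3.123, -0.333, 0.013]
contact_force: [-14.9, -1.4, 9.2]
grip_width: -0.0001
```

>>> drive_tool([
  {"tx":0.1,"ty":0.02,"tz":0.0,"rx":0.0,"ry":0.0,"rz":0.0,"grip":1.0},
])

```text
clock: 15.92
tcp_pos: [0.5587, -0.0555, 0.0433]
orientation: [-3.123, -0.332, 0.019]
contact_force: [-18.9, -1.1, 15.7]
grip_width: 0.0003
```

>>> drive_tool([
  {"tx":0.1,"ty":0.02,"tz":0.0,"rx":0.0,"ry":0.0,"rz":0.0,"grip":1.0},
])

```text
clock: 16.05
tcp_pos: [0.5588, -0.0555, 0.043]
orientation: [-3.123, -0.332, 0.024]
contact_force: [-22.5, -1.1, 18.1]
grip_width: -0.0
```

>>> drive_tool([
  {"tx":-0.4,"ty":-0.09,"tz":0.0,"rx":0.0,"ry":0.0,"rz":0.0,"grip":1.0},
  {"tx":-0.5,"ty":-0.3,"tz":0.0,"rx":0.0,"ry":0.0,"rz":0.0,"grip":1.0},
  {"tx":0.0,"ty":0.0,"tz":0.9,"rx":0.0,"ry":0.0,"rz":0.0,"grip":1.0},
  {"tx":0.0,"ty":0.0,"tz":1.0,"rx":0.0,"ry":0.0,"rz":0.0,"grip":1.0},
  {"tx":0.0,"ty":0.0,"tz":1.0,"rx":0.0,"ry":0.0,"rz":0.0,"grip":1.0},
  {"tx":-0.2,"ty":0.5,"tz":1.0,"rx":0.0,"ry":0.0,"rz":0.0,"grip":1.0},
  {"tx":-0.3,"ty":0.9,"tz":1.0,"rx":0.0,"ry":0.0,"rz":0.0,"grip":1.0},
  {"tx":-0.3,"ty":0.9,"tz":1.0,"rx":0.0,"ry":0.0,"rz":0.0,"grip":1.0},
  {"tx":-0.3,"ty":0.9,"tz":0.5,"rx":0.0,"ry":0.0,"rz":0.0,"grip":1.0},
  {"tx":-0.3,"ty":0.9,"tz":0.0,"rx":0.0,"ry":0.0,"rz":0.0,"grip":1.0},
])

```text
clock: 17.3
tcp_pos: [0.5208, 0.0209, 0.1735]
orientation: [-3.124, -0.334, -0.004]
contact_force: [0.8, 0.7, -0.0]
grip_width: -0.0001
```

```bash
python3 look.py 9; python3 - <<'E'
from cov import *
b=np.array([549.5,-30]);ims=[]
for c in ["scene","side","wrist"]:
    f=grab(c,c+"9.png");P=cloud(f);z=P[...,2]
    Q=P[...,:2]*1000-b;bx=Q@[.978,.21];by=Q@[-.21,.978]
    m=(abs(bx)<60)&(by<8)&(by>-222)&(z>.048)&(z<.064)
    img=np.zeros((240,130),np.uint8)
    for x,y in zip(bx[m],by[m]): img[int(y+225),int(x+65)]=255
    ims.append(cv2.resize(img,None,fx=2.4,fy=2.4,interpolation=0))
    pad=m&(by>-50)
    if pad.any(): print(c,pad.sum(),"pad x",np.percentile(bx[pad],[1,99]),"y",np.percentile(by[pad],[99]))
cv2.imwrite("pics/tops9.png",np.hstack(ims)); cov()
E
```

```text
box -17.39293512930899 55.83566208410688 173.54233358311606
scene 168 pad x [15.94750858 45.30444996] y [-12.18375081]
side 174 pad x [14.08181514 43.5702554 ] y [-10.1984163]
wrist 2636 pad x [16.45483455 45.8103283 ] y [-10.68697672]
scene 5600 y 1/99% [ 12.50560484 259.89715225] x [-72.88685271  71.11162517] z 0.0702321924242717
slopes [ 0.0010339  -0.00026905  0.06971024]
side 10120 y 1/99% [ 13.64816964 256.33880937] x [-71.91363574  70.39546717] z 0.06866913826040971
slopes [-0.00023284  0.00229283  0.06868094]
```

View pics/tops9.png

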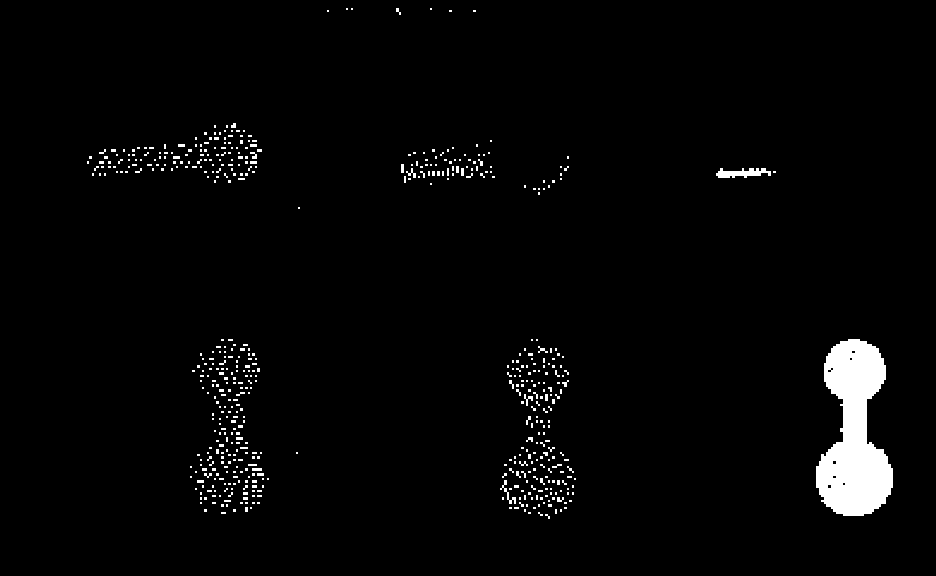

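View pics/v9.png

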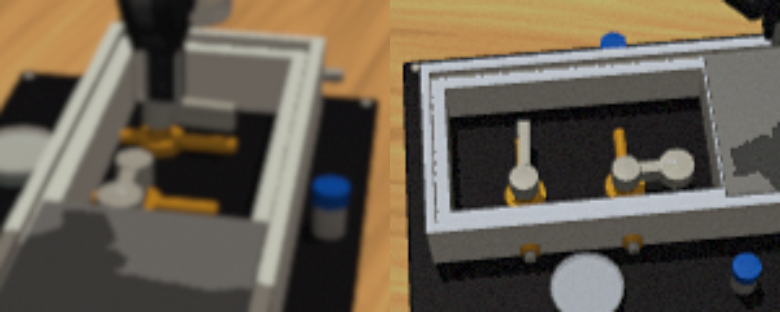

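View pics/scene9.png

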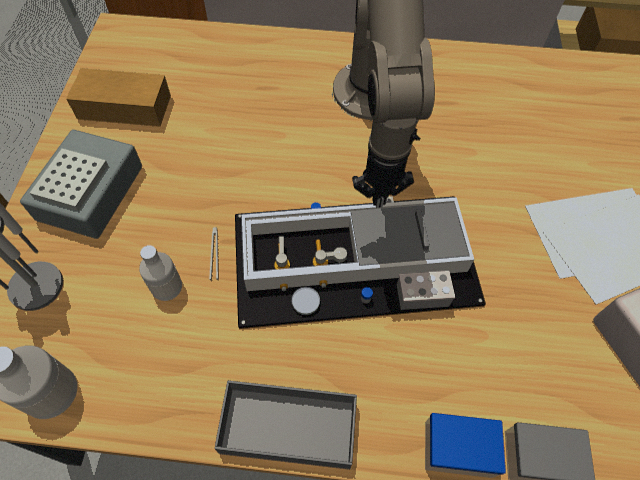

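View pics/wrist9.png

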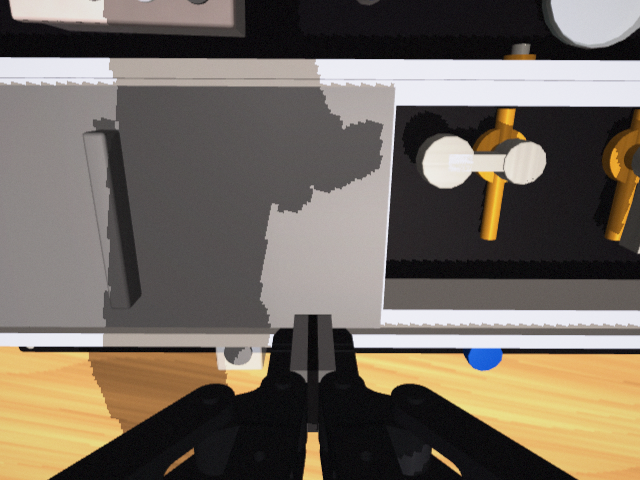

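Everything checks out: the pad is directly +y of its pivot (both at box x ≈ 31), the cover is at its stop, and the plain bar is unchanged. Handing in.

```bash
python3 -c "
from h import *
print(workorder.hand_in())"
```

```text
the job is handed in; nothing more can be done
None
```

The cover is fully aside and the marked handle is shut. I handed the job in with the robot clear of everything, at about 18 s of the 48 s allowed.

- **Cover:** I pushed it by its rib along the guides until it met the end stop, where the force rose to about 18 N. Afterwards it lay flat with its centre at about box y +136, against +137 expected. The side camera puts the centre about 1 mm short of that, which is within its calibration.
- **Marked handle:** it was the one at box y -70. I pushed its pad round until it met its stop, with the force rising to about 29 N. All three cameras show it lying along the box, with pad and pivot both at box x ≈ 31.
- **Plain handle and labware:** the plain handle's outline is the same as before the push. In the last scene picture the labware stands where it did; I checked this by eye and did not measure it.

Three things were off along the way:
- The first move call was refused and caused no motion.
- The network's scene point for the marked pad was once on the floor of the well, so I used the depth outlines instead.
- During part of the cover push the tool felt up to 6.6 N upward, meaning it was pressing down on the cover rather than lifting it. That faded before the stop.

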